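# Rinse the brush in the lidded pot and hang it back up

## Task

Rinse the red-handled brush: first take the blue lid off the steel cleaning pot and set it down, without dropping it, flat on the table with its knob up, clear of the pot. Then take the brush out of its forked stand, dip it upright into the pot for a moment until all of its pale bristles are below the rim, and hang it back upright in the fork by its black collar, without dropping it. Do not knock over or shove the pot, and leave the cup, the tray and the probe where they are.

Things in the scene. Friction and masses are not known exactly. Their poses are not given: they have to be found in the camera images.
- pot: Loose round open steel pot, outer diameter 110, height 80, wall 4, floor 6 thick, 0.7 kg, standing on the table (z = 0). At the start the blue lid covers it. The table midway between pot and stand, around x = 0.52 m, is free at the start, with room for the lid. Origin: centre of its underside; z up.
- pot_rim (a point): Centre of the pot's mouth, level with the top of its rim, 80 above the pot's underside. The inner floor is 74 below it, the inner radius is 51.
- lid: Loose blue lid, 0.16 kg: plug disc (diameter 92, 6 thick), above it a flange (diameter 120, 6 thick), above it a black knob (diameter 26, from 12 to 46 above the origin). Origin: centre of the plug's underside; z up through the knob. On the pot the flange lies on the rim and the plug hangs 6 into the mouth with 5 play: origin 74 above the table. Flat on the table: origin at height 0.
- lid_knob (a point): On the axis of the lid's knob, 36 above the lid's origin and 24 above the flange's top face: a good grip height, fingers pointing down, any yaw.
- brush: Loose round brush, 165 long, 0.09 kg, hanging bristles down in the stand's fork. Origin: bristle tip; z along the axis to the handle. From the tip: pale bristles 0 to 45 (diameter 20, tapering to 8 over the lowest 14), brass ferrule 45 to 85 (diameter 18), black collar disc 85 to 89 (diameter 46), red round handle 89 to 165 (diameter 22).
- brush_tip (a point): The bristles' tip (the brush's origin).
- brush_collar (a point): On the brush axis at the underside of the black collar, 85 above the tip.
- brush_grip (a point): On the axis of the red handle, 130 above the tip: a good grip height, fingers pointing down, any yaw; the handle ends 35 above it and the collar's top is 41 below it.
- stand: Fixed stand: dark base 110 x 110 x 12, upright at its back (+x), level aluminium fork, the highest part, top face 110 above the table. Slot 30 wide along the stand's x, open above, below and in front, from 45 before (-x) to 16 behind the origin; tines 12 wide, 8 thick. The brush lifts and lowers straight through it; collar on the tines, tip 25 above the table. Origin: on the table below the seat.
- stand_seat (a point): On the fork's top face, in the middle of the slot's width, where the collar's underside centre is at the start (within 3).
- cup: White plastic cup, rim diameter 72, 90 tall, loose bystander. Origin: centre of its underside.
- tray: Cardboard tray 110 x 150 x 35 with bone fragments, loose bystander. Origin: centre of its underside.
- probe: Hand probe with a green handle, 150 long and 26 thick, lying on the table along its own x axis, loose bystander. Origin: middle of its length, at its underside as built.
- fossil: Fossil in a plaster jacket, 150 x 240, about 75 high, fixed bystander, longer side along its y axis. Origin: centre of its underside.
Not all that is in view belongs to the job. Of the things that look like the brush, the smaller one is meant. There is more than one size of the lid; the job needs the smaller.

How it is judged:
By the outcome, as a careful person would: the job done as asked, in the order asked, and still so for the second after the job is handed in, with the robot touching nothing.
It also fails if it takes over 67 s, if anything falls off the work surface, if the arm or the gripper's body presses on something with over 40 N, if the wrist force passes 120 N, or if a joint passes its speed limit or range.

## Robot

A 6-joint arm with a two-finger parallel gripper is mounted at the origin on the work surface. World frame = base frame: x ahead of the robot, y to its left, z up, the work surface at z = 0. Lengths are in m, angles in rad, forces in N, time in s.
With the tool pointing down it reaches from about 0.275 to 0.875 m from the base axis. Payload 12.5 kg.
Tool frame: the origin (TCP) lies at the very end of the fingers, on their centre line; the grasp point (between the pads) lies 19 mm behind it; z points along the fingers, y is the line along which they close (so a half turn about z gives the same grasp; the last joint's range is limited). The gripper opens to 85 mm and grips with 20 to 120 N. Pads are 22 mm wide; open, the fingers measure 114 mm over their backs; the gripper's body (76 mm by 85 mm) begins 54 mm behind the grasp point. The pads swing forward as they close: fully open they stand 13 mm farther back than shut.
Start: joints at [1.156, 0.351, 1.652, -0, 1.139, -0.085], TCP at [0.178, 0.52, 0.205] pointing down, gripper open.
Joint ranges: [-2.75, 2.75], [-0.79, 2.1], [0.01, 2.65], [-1.57, 4.71], [0.07, 3.14], [-2.87, 2.87]. Speed limits (rad/s): [2.22, 2.22, 2.79, 3.14, 3.14, 3.14].

## Interface

Orientations are given as a 3x3 rotation matrix whose columns are the frame's x, y, z axes.
In Python, from bench import manip gives the robot as it stands. Calls block until the motion is done:
- manip.move_ptp(position, orientation): joint-space move of the TCP to a pose.
- manip.move_l(position, attitude=None, max_speed=0.15): straight line of the TCP; attitude=None keeps the orientation; max_speed is the mean speed in m/s.
- manip.move_j(angles): joint-space move.
- manip.set_gripper(opening, effort=None): opening from 0.0 (shut) to 1.0 (fully open); effort is the grip in N (None keeps the last); returns when the fingers have stopped.
- manip.dwell(seconds).
- manip.inverse_kinematics(position, orientation): joint angles nearest the present ones, or None.
- manip.grab_frame(name): name is "scene" or "top" or "wrist"; returns (picture, depth): 480x640x3 uint8, red, green, blue; 480x640 float32, m along the optical axis (not along the pixel's ray), 0 where there is no reading.
- manip.get_calibration(name): a dict with "camera_matrix" (3x3 intrinsics, pixels), "R" (3x3) and "t" (3): a world point X has camera coordinates R X + t. Camera axes: x right, y down, z forward; pixel columns grow to the right and rows downward; lengths in m; the calibration is good to about 2 mm. A picture is of the moment at which its call begins: read the wrist's pose just before it. get_calibration takes no time and is no camera call; for the wrist camera it gives the pose at the moment of the call.
A pose or a line that the arm cannot do raises manip.Unreachable and nothing moves.
- manip.sign_off(): hands the job in; it is judged then, once.
Trained networks look in the newest picture that a camera, given by its name, has taken for a name from the list of things; names that differ only in an ending like _2 or _b are one class to them, and where a whole thing is asked for, a point or a joint stands for the part that bears it (a point fixed in the world has none). Each returns a list of dicts, best first, with "confidence" (0 to 1); they miss things now and then, are a little off and sometimes report something else, mostly with a low value. They report only what shows in the picture. A call takes as long as a camera call. They do not tell look-alikes from the thing itself.
- manip.look_for(camera, name): "at" ([x, y, z] in m, in world coordinates, good to about 4 mm: the middle of the surface that is visible of it).
Readings, each from a call of its own:
- manip.current_time(): time.
- manip.current_qpos(): joint angles.
- manip.current_joint_vel(): joint speeds.
- manip.current_joint_torque(): joint torques, N m.
- manip.current_ee_pos(): TCP position.
- manip.current_tcp_rot(): TCP orientation.
- manip.current_force(): force on the tool from outside, world axes, zero at the start.
- manip.current_ft_torque(): the same for the moment, N m.
- manip.current_grip_width(): opening from 0.0 (shut) to 1.0 (fully open).
- manip.current_grip_force(): force on a finger pad.
Only numpy, scipy, OpenCV 4.12 (cv2) and the standard library are available. Lean on these libraries where they do the work, as an engineer would, in place of code of your own. Each camera call takes 0.05 s, during which the arm holds its last target. There are 200 camera calls.

## Working session

There is one attempt and no reset: what is moved stays moved. The work goes in short steps, each a Python script; the robot and the scene stay as the last script left them, time stands still between calls to the robot, and variables do not carry over. Pictures are saved under pics/ and viewed, at most 10 in all, crops included, and the job is handed in when it is done.

```bash
mkdir -p pics
cat > h.py <<'E'
import numpy as np, cv2
from bench import manip as m
def save(n,p): cv2.imwrite(f'pics/{p}.png',cv2.cvtColor(n,cv2.COLOR_RGB2BGR))
def cloud(cam):
    c=m.get_calibration(cam); img,d=m.grab_frame(cam)
    K=np.array(c['camera_matrix']);R=np.array(c['R']);t=np.array(c['t'])
    v,u=np.mgrid[0:480,0:640]
    P=np.stack([(u-K[0,2])/K[0,0]*d,(v-K[1,2])/K[1,1]*d,d],-1)
    W=(P-t)@R
    W[d<=0]=np.nan
    return img,W
E
python3 - <<'E'
from h import *
a,W=cloud('scene'); np.save('sw.npy',W); b,W2=cloud('top'); np.save('tw.npy',W2); np.save('ti.npy',b);np.save('si.npy',a)
save(a,'scene0');save(b,'top0')
for n in ['lid','lid_knob','brush','brush_grip','brush_collar','stand','pot','cup','tray','probe']:
    for c in ['top','scene']: print(n,c,[(np.round(r['at'],3).tolist(),round(r['confidence'],2)) for r in m.look_for(c,n)][:4])
print(m.current_time())
E
```

```text
lid top [([0.384, 0.39, 0.016], 0.86), ([0.453, 0.172, 0.085], 0.78)]
lid scene [([0.47, 0.174, 0.083], 0.87), ([0.403, 0.402, 0.021], 0.86)]
lid_knob top [([0.38, 0.389, 0.013], 0.98), ([0.457, 0.168, 0.087], 0.9)]
lid_knob scene [([0.471, 0.176, 0.087], 0.89), ([0.397, 0.396, 0.016], 0.88), ([0.502, 0.184, 0.04], 0.44)]
brush top [([0.538, -0.238, 0.116], 0.93), ([0.422, -0.244, 0.114], 0.72)]
brush scene [([0.552, -0.241, 0.138], 0.86), ([0.428, -0.25, 0.119], 0.56)]
brush_grip top [([0.546, -0.241, 0.109], 0.97), ([0.42, -0.247, 0.122], 0.83), ([0.455, 0.171, 0.085], 0.61)]
brush_grip scene [([0.554, -0.242, 0.142], 0.87), ([0.425, -0.249, 0.122], 0.64)]
brush_collar top [([0.545, -0.242, 0.113], 0.87), ([0.42, -0.243, 0.118], 0.85)]
brush_collar scene [([0.55, -0.242, 0.136], 0.75), ([0.422, -0.249, 0.117], 0.74)]
stand top [([0.544, -0.228, 0.013], 0.67)]
stand scene [([0.588, -0.234, 0.036], 0.72), ([0.503, 0.183, 0.041], 0.7)]
pot top []
pot scene [([0.504, 0.183, 0.039], 0.81)]
cup top [([0.702, 0.357, 0.052], 0.88), ([0.542, -0.226, 0.012], 0.29)]
cup scene [([0.718, 0.345, 0.065], 0.97)]
tray top [([0.706, -0.363, 0.009], 0.77), ([0.541, -0.238, 0.117], 0.25), ([0.542, -0.226, 0.011], 0.21)]
tray scene [([0.695, -0.357, 0.019], 0.79), ([0.553, -0.242, 0.142], 0.45)]
probe top [([0.649, -0.012, 0.022], 0.9)]
probe scene [([0.66, -0.007, 0.021], 0.58), ([0.695, -0.359, 0.02], 0.37)]
1.1
```

View pics/scene0.png

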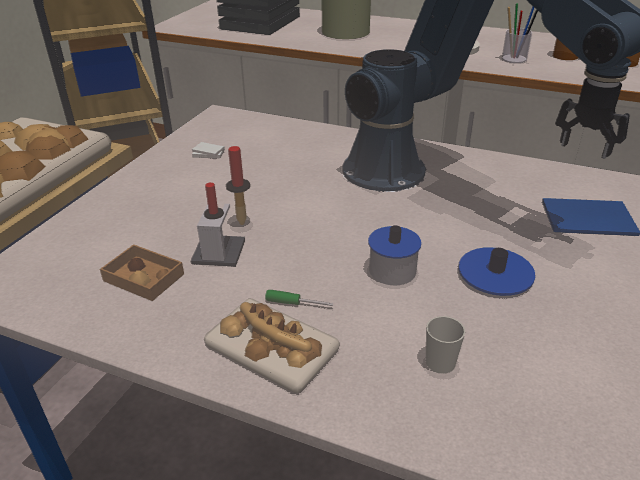

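View pics/top0.png

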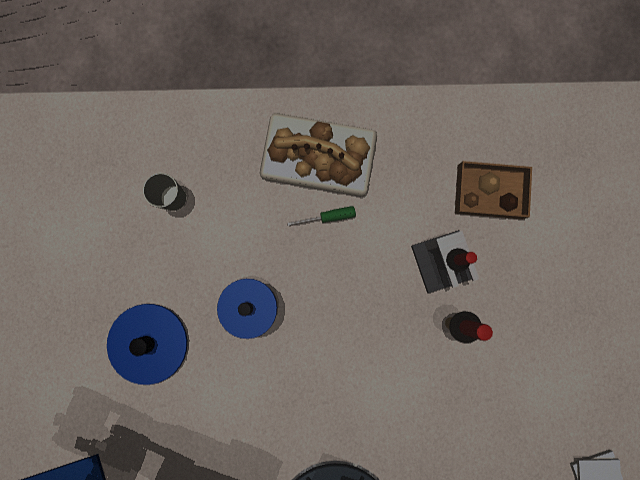

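The scene view shows the small lid on the pot (395,240), the big lid on the table (497,270), the small brush in the fork (212,195) and the big brush behind it (237,180). In the top view the small lid's knob is at (246,309) and the small brush's handle top is at (471,258).

```bash
cat > a.py <<'E'
from h import *
for n in 'ts':
    I=np.load(n+'i.npy').astype(int);W=np.load(n+'w.npy')
    r,g,b=I[...,0],I[...,1],I[...,2]; x,y,z=W[...,0],W[...,1],W[...,2]
    blue=(b>1.6*r)&(b>70)
    red=(r>2*g)&(r>70)
    dark=(I.max(-1)<70)
    s=lambda k:(np.round(np.nanmedian(W[k],0),4),np.round(np.nanmin(W[k],0),4),np.round(np.nanmax(W[k],0),4),k.sum())
    lidm=blue&(abs(x-.46)<.09)&(abs(y-.17)<.09)&(z>.06)
    print(n,'lid',s(lidm))
    # circle fit of flange
    h=cv2.convexHull(W[lidm][:,:2].astype(np.float32)); print(cv2.minEnclosingCircle(h))
    kn=(abs(x-.46)<.05)&(abs(y-.17)<.05)&(z>.112)&(z<.14);print('knobtop',s(kn))
    rd=red&(x>.49)&(x<.62)&(abs(y+.24)<.06);print('red',s(rd))
    rt=rd&(z>np.nanmax(z[rd])-.006);print('redtop',s(rt))
    fk=(abs(x-.54)<.08)&(abs(y+.24)<.08)&(z>.100)&(z<.117)&(I.min(-1)>90);print('fork',s(fk));
    if n=='t':
        print(cv2.minAreaRect(W[fk][:,:2].astype(np.float32)))
        bs=(abs(x-.54)<.09)&(abs(y+.23)<.09)&(z>.006)&(z<.018);print('base',s(bs),cv2.minAreaRect(W[bs][:,:2].astype(np.float32)))
        c=I[210:310,390:500].astype(np.uint8);save(cv2.resize(c,None,fx=5,fy=5),'c')
E
python3 a.py
```

```text
t lid (array([0.4567, 0.1706, 0.0855]), array([0.3978, 0.1123, 0.0801]), array([0.515 , 0.2307, 0.1209]), np.int64(2574))
((0.4567200541496277, 0.17143887281417847), 0.05954688414931297)
knobtop (array([0.4567, 0.1709, 0.1195]), array([0.4452, 0.1584, 0.1126]), array([0.4684, 0.1827, 0.1225]), np.int64(141))
red (array([ 0.545 , -0.2464,  0.1893]), array([ 0.536 , -0.2563,  0.1853]), array([ 0.5541, -0.2374,  0.1933]), np.int64(97))
redtop (array([ 0.5447, -0.2464,  0.1895]), array([ 0.536 , -0.255 ,  0.1873]), array([ 0.5541, -0.2374,  0.1933]), np.int64(87))
fork (array([ 0.5698, -0.2375,  0.1094]), array([ 0.4914, -0.2846,  0.1029]), array([ 0.6012, -0.2074,  0.1161]), np.int64(693))
((0.5464916825294495, -0.24658897519111633), (0.0997784212231636, 0.055656515061855316), 17.339441299438477)
base (array([ 0.5297, -0.2223,  0.0113]), array([ 0.4715, -0.3041,  0.006 ]), array([ 0.621 , -0.1781,  0.0176]), np.int64(1362)) ((0.552476167678833, -0.23903067409992218), (0.1591409593820572, 0.10823352634906769), 12.044332504272461)
s lid (array([0.4679, 0.1803, 0.0867]), array([0.3984, 0.1144, 0.0806]), array([0.521 , 0.2316, 0.1085]), np.int64(1078))
((0.4593043327331543, 0.1712263524532318), 0.06325960159301758)
knobtop (array([0.4645, 0.1734, 0.1198]), array([0.443 , 0.1602, 0.112 ]), array([0.4746, 0.1849, 0.1236]), np.int64(92))
red (array([ 0.5478, -0.2427,  0.1905]), array([ 0.5377, -0.2519,  0.188 ]), array([ 0.5567, -0.2347,  0.1946]), np.int64(30))
redtop (array([ 0.5474, -0.2427,  0.1911]), array([ 0.5388, -0.2519,  0.1887]), array([ 0.5567, -0.2347,  0.1946]), np.int64(27))
fork (array([ 0.5789, -0.2332,  0.1096]), array([ 0.494 , -0.2831,  0.1001]), array([ 0.6072, -0.2049,  0.1153]), np.int64(365))
```

```bash
cat >> h.py <<'E'
D=np.array([[1,0,0],[0,-1,0],[0,0,-1.]])
def down():
    # of the two equal grasps (half turn) the one with joint 6 nearer 0
    return D
E
python3 - <<'E'
from h import *
print(np.round(m.current_tcp_rot(),2).tolist())
for s in (1,-1):
    R=D@np.diag([s,s,1.])
    for p in ([.457,.171,.2],[.457,.171,.091],[.49,-.02,.02],[.545,-.246,.3],[.545,-.246,.136]):
        q=m.inverse_kinematics(p,R); print(s,p,None if q is None else np.round(q,2))
E
```

```text
[[-0.95, 0.32, 0.0], [0.32, 0.95, 0.0], [-0.0, 0.0, -1.0]]
1 [0.457, 0.171, 0.2] [ 0.26  0.24  1.81 -0.    1.09  1.83]
1 [0.457, 0.171, 0.091] [ 0.26  0.4   1.91 -0.    0.83  1.83]
1 [0.49, -0.02, 0.02] [-0.14  0.53  1.94 -0.    0.67  1.44]
1 [0.545, -0.246, 0.3] [-0.5   0.36  1.4  -0.    1.38  1.07]
1 [0.545, -0.246, 0.136] [-0.5   0.51  1.59 -0.    1.04  1.07]
-1 [0.457, 0.171, 0.2] [ 0.26  0.24  1.81 -0.    1.09 -1.31]
-1 [0.457, 0.171, 0.091] [ 0.26  0.4   1.91 -0.    0.83 -1.31]
-1 [0.49, -0.02, 0.02] [-0.14  0.53  1.94 -0.    0.67 -1.71]
-1 [0.545, -0.246, 0.3] [-0.5   0.36  1.4  -0.    1.38 -2.07]
-1 [0.545, -0.246, 0.136] [-0.5   0.51  1.59 -0.    1.04 -2.07]
```

Run:
```python
from h import *
m.move_ptp([.457,.171,.23],D)
a,W=cloud('wrist'); save(a,'w1')
z=W[...,2];k=(abs(W[...,0]-.457)<.03)&(abs(W[...,1]-.171)<.03)&(z>.112)&(z<.13)
print(k.sum(),np.nanmedian(W[k],0),cv2.minEnclosingCircle(W[k][:,:2].astype(np.float32)) if k.sum() else 0)
I=a.astype(int);l=(I[...,2]>1.6*I[...,0])&(I[...,2]>60)&(z>.07)&(z<.1)
if l.sum(): print('flange',np.nanmedian(z[l]),cv2.minEnclosingCircle(W[l][:,:2].astype(np.float32)),np.round(np.argwhere(l).min(0)),np.argwhere(l).max(0))
print(m.current_time(),m.current_grip_width())
```

```text
1075 [0.45739639 0.17079104 0.11984967] ((0.4561068117618561, 0.1706397533416748), 0.013020847924053669)
flange 0.08599802986103573 ((0.45577237010002136, 0.17055970430374146), 0.05986092984676361) [137 236] [287 390]
2.825 1.0016781385380091
```

View pics/w1.png

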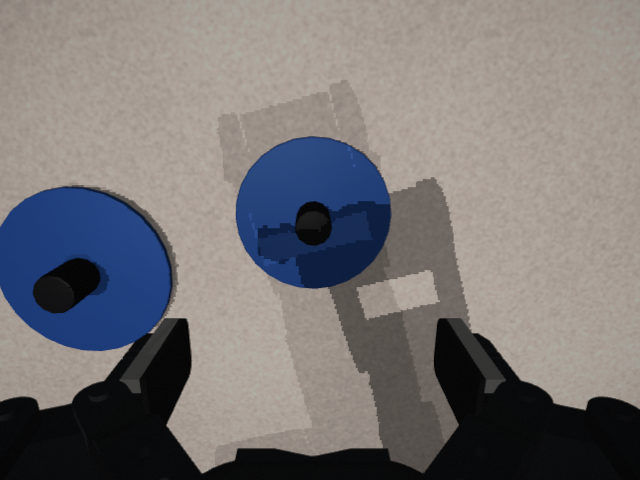

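The wrist view shows the small lid at (313,212) with its knob at (313,222), centred between the fingers. I measure it at (0.456, 0.1706), flange top at 0.086.

Run:
```python
from h import *
x,y=.456,.1706
m.move_l([x,y,.15],max_speed=.15)
m.move_l([x,y,.092],max_speed=.06)
m.set_gripper(0,40)
print('grip',m.current_grip_width(),m.current_grip_force(),np.round(m.current_force(),1))
m.move_l([x,y,.19],max_speed=.1)
print(m.current_grip_width(),np.round(m.current_force(),2),m.current_time())
a,W=cloud('wrist')
z=W[...,2];I=a.astype(int);l=(I[...,2]>1.6*I[...,0])&(I[...,2]>60)&(z>.12)&(z<.22)
P=W[l]; c=np.linalg.lstsq(np.c_[P[:,:2],np.ones(len(P))],P[:,2],rcond=None)[0]
print('flange z',np.nanmedian(z[l]),'slopes',c[:2],l.sum())
```

```text
grip 0.0010050494948921653 7.485447489889339 [-1.3 -0.7 14.9]
0.0013396140465166929 [0.1  0.16 0.31] 6.5333
flange z nan slopes [0. 0.] 0
  return np.nanmean(a, axis, out=out, keepdims=keepdims)
```

Run:
```python
from h import *
print(m.current_ee_pos(),np.round(m.current_tcp_rot(),3).tolist())
a,W=cloud('wrist'); save(a,'w2'); np.save('w2.npy',W)
z=W[...,2];I=a.astype(int);l=(I[...,2]>1.6*I[...,0])&(I[...,2]>60)&(abs(W[...,1]-.17)<.1)
print('flange z',np.nanmedian(W[l],0),cv2.minEnclosingCircle(W[l][:,:2].astype(np.float32)))
P=W[l]; print(np.linalg.lstsq(np.c_[P[:,:2],np.ones(len(P))],P[:,2],rcond=None)[0])
```

```text
[0.45565986 0.17050901 0.18935434] [[1.0, -0.0, -0.001], [-0.0, -1.0, -0.0], [-0.001, 0.0, -1.0]]
flange z [0.4635369  0.17047972 0.08599436] ((0.4383153021335602, 0.17860248684883118), 0.07908662408590317)
[-0.00082945 -0.00057948  0.08648655]
```

View pics/w2.png

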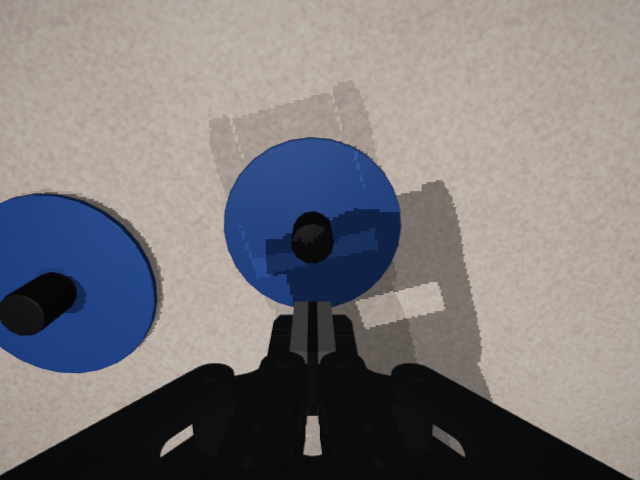

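The view shows the lid undisturbed (centre 312,222) with the fingers shut in front of it at (313,305); the grip missed. I'll check where the fingertips really are.

Run:
```python
from h import *
W=np.load('w2.npy')
for r in (300,304,308,320,340,360): print(r,np.round(W[r,298],4),np.round(W[r,325],4))
c=m.get_calibration('wrist');K,R,t=[np.array(c[k]) for k in('camera_matrix','R','t')]
for X in (m.current_ee_pos(),[.456,.1706,.12],[.456,.1706,.086]):
    p=K@(R@np.array(X)+t);print(np.round(p[:2]/p[2]),p[2])
print('cam',-R.T@t, R.T[:,2], m.current_force(), m.current_time())
z=W[...,2];k=(abs(W[...,0]-.457)<.03)&(abs(W[...,1]-.171)<.03)&(z>.09)&(z<.13)
print(k.sum(),np.nanmin(W[k],0),np.nanmax(W[k],0))
```

```text
300 [0.4039 0.1804 0.0869] [0.4029 0.1612 0.0846]
304 [0.4657 0.1755 0.2223] [0.4655 0.1658 0.222 ]
308 [0.4655 0.1754 0.225 ] [0.4657 0.1659 0.2255]
320 [0.4659 0.1751 0.2348] [0.4653 0.1662 0.2336]
340 [0.4653 0.1747 0.2464] [0.4656 0.1666 0.2469]
360 [0.4669 0.1743 0.2596] [0.467  0.167  0.2597]
[312. 292.] 0.18370755011005274
[312. 244.] 0.24984830257749024
[312. 229.] 0.28229212203337206
cam [0.53088999 0.17046923 0.3583605 ] [-2.99073582e-01 -3.60740195e-04 -9.54229984e-01] [ 0.60311642 -0.33381683  0.14464257] 6.6333
1734 [0.4438305  0.15752534 0.09005168] [0.46920761 0.18296685 0.12175647]
```

```bash
cat > t.py <<'E'
from h import *
for o in (0,.31,1.0):
    m.set_gripper(o)
    p=m.current_ee_pos()
    a,W=cloud('wrist'); z=W[...,2];k=(z>p[2]-.03)&(z<p[2]+.1)&(abs(W[...,0]-p[0])<.03)
    s,V=cloud('scene'); zz=V[...,2]; j=(zz>.15)&(zz<.33)&(abs(V[...,0]-p[0])<.08)&(abs(V[...,1]-p[1])<.08)
    k=k&(z<np.nanpercentile(z[k],3)); low=np.nanpercentile(zz[j],[1,5])
    print(o,m.current_grip_width(),p[2],'wrist tips',np.round(np.nanmin(z[k]),4),np.round(np.nanmedian(W[k],0),3),'scene low',low)
save(s[180:380,300:500],'s_t')
E
python3 t.py
```

```text
0 0.0010417830071717132 0.18980076297912904 wrist tips 0.2192 [0.466 0.17  0.228] scene low [0.2234454  0.23571863]
0.31 0.31109037255571514 0.19001311588270442 wrist tips 0.2157 [0.462 0.157 0.226] scene low [0.22203727 0.23376871]
1.0 1.002504517866611 0.19001514606753628 wrist tips 0.2287 [0.458 0.128 0.234] scene low [0.23573793 0.24679823]
```

Two cameras agree: the fingertips sit about 30 mm above the reported TCP. The first closing therefore only brushed the knob's top, and I'll correct for that offset.

```bash
echo "OFF=.030  # real fingertips above reported TCP" >> h.py
python3 - <<'E'
from h import *
x,y=.456,.1706
m.set_gripper(.7)
m.move_l([x,y,.11],max_speed=.15)
m.move_l([x,y,.094-OFF],max_speed=.05)
print('f',np.round(m.current_force(),1))
m.set_gripper(0,50)
print('grip',m.current_grip_width(),m.current_grip_force(),np.round(m.current_force(),1),m.current_ee_pos())
if m.current_grip_width()>.1:
    m.move_l([x,y,.16],max_speed=.1)
    print(m.current_grip_width(),np.round(m.current_force(),2),m.current_ee_pos(),m.current_time())
    a,W=cloud('wrist')
    z=W[...,2];I=a.astype(int);l=(I[...,2]>1.6*I[...,0])&(I[...,2]>60)&(z>.12)&(z<.25)
    P=W[l]; print('flange',np.median(P,0),len(P),np.linalg.lstsq(np.c_[P[:,:2],np.ones(len(P))],P[:,2],rcond=None)[0])
E
```

```text
f [-0.   0.5 -0.6]
grip 0.2911166269862415 48.90168607234955 [-1.9 -0.1  5.4] [0.45619228 0.17067409 0.06439338]
0.28734168772884966 [ 0.41 -0.01 -2.28] [0.45563289 0.17050355 0.15939024] 11.7833
flange [0.47613819 0.17046209 0.18093339] 47011 [-3.50754641e-03 -1.05358524e-04  1.82644145e-01]
```

Run:
```python
from h import *
x,y=.49,-.025
m.move_l([x,y,.14],max_speed=.2)
m.move_l([x,y,.01],max_speed=.12)
z=.01
while z>-.014:
    z-=.0015 if z<-.004 else .005
    m.move_l([x,y,z],max_speed=.03)
    f=m.current_force()[2]
    if f>1.5: break
print(z,m.current_force(),m.current_ee_pos())
m.set_gripper(.6)
m.move_l([x,y,.10],max_speed=.15)
m.move_l([.50,-.20,.20],max_speed=.3)
m.move_l([.545,-.246,.22],max_speed=.2)
a,W=cloud('wrist'); save(a,'w3')
zz=W[...,2];I=a.astype(int);r=(I[...,0]>2*I[...,1])&(I[...,0]>60)&(abs(W[...,0]-.545)<.03)&(abs(W[...,1]+.246)<.03)
P=W[r];print('red',len(P),np.median(P,0),P[:,2].max())
T=P[P[:,2]>P[:,2].max()-.008];print('top',np.median(T,0),cv2.minEnclosingCircle(T[:,:2].astype(np.float32)))
s,V=cloud('top');save(s,'top1');np.save('tw1.npy',V);np.save('ti1.npy',s)
print(m.current_time())
```

```text
-0.011 [-8.55408271  0.48105965 22.99158304] [ 0.490022   -0.02499705 -0.00970262]
red 1216 [ 0.54471896 -0.24709026  0.18982779] 0.19202768729294772
top [ 0.54471055 -0.24709252  0.18983041] ((0.5441462397575378, -0.2467866688966751), 0.010708799585700035)
18.8417
```

View pics/w3.png

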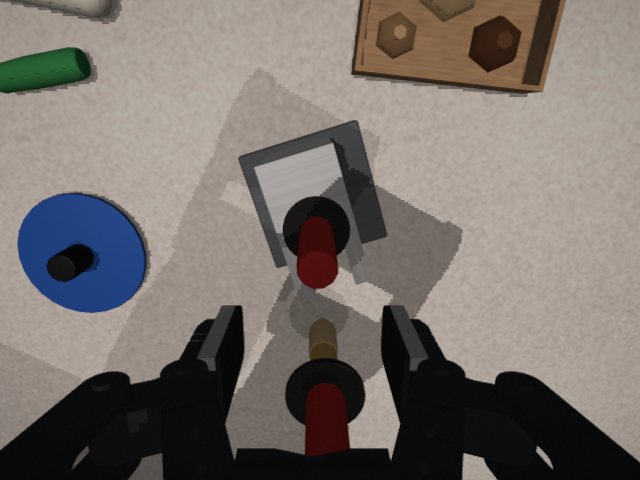

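View pics/top1.png

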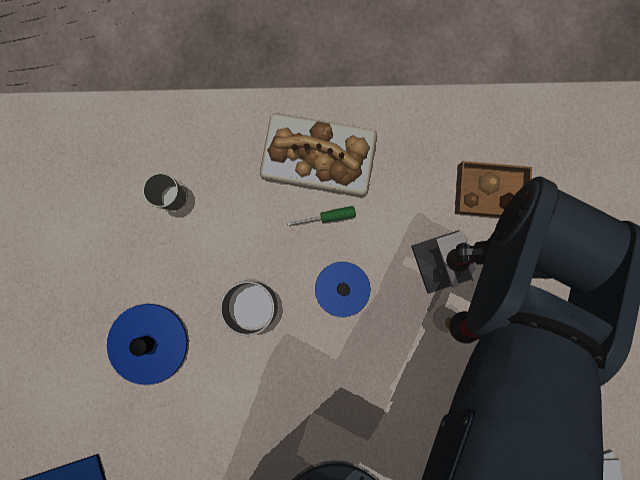

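The top view shows the small lid flat with its knob up at (343,290), and the open pot at (250,307). In the wrist view the small brush hangs in the fork, handle top at (317,270), with the big brush behind it at (325,400).

Run:
```python
from h import *
V=np.load('tw1.npy');I=np.load('ti1.npy').astype(int);x,y,z=V[...,0],V[...,1],V[...,2]
k=(abs(x-.456)<.08)&(abs(y-.17)<.08)&(z>.073)&(z<.09);print('pot rim',k.sum(),np.nanmedian(z[k]),cv2.minEnclosingCircle(V[k][:,:2].astype(np.float32)))
l=(abs(x-.49)<.08)&(abs(y+.025)<.08)&(I[...,2]>1.6*I[...,0])&(I[...,2]>60);print('lid',np.median(V[l],0),cv2.minEnclosingCircle(V[l][:,:2].astype(np.float32)))
V=np.load('tw.npy');I=np.load('ti.npy').astype(int);x,y,z=V[...,0],V[...,1],V[...,2]
r=(I[...,0]>2*I[...,1])&(I[...,0]>70)&(abs(x-.42)<.06)&(abs(y+.247)<.06);print('big',np.nanmedian(V[r],0),np.nanmax(z[r]))
```

```text
pot rim 378 0.07904682692049321 ((0.4562234580516815, 0.17177686095237732), 0.05502653867006302)
lid [ 0.49106978 -0.02343163  0.01137048] ((0.49162542819976807, -0.0250316821038723), 0.06019546091556549)
big [ 0.41523781 -0.25316236  0.21856106] 0.2220616022193031
```

Run:
```python
from h import *
x,y=.5442,-.2468
m.move_l([x,y,.17],max_speed=.15)
m.move_l([x,y,.136-OFF],max_speed=.06)
print('f',np.round(m.current_force(),1))
m.set_gripper(0,50)
print('grip',m.current_grip_width(),m.current_grip_force(),np.round(m.current_force(),1),m.current_ee_pos())
if m.current_grip_width()>.1:
    m.move_l([x,y,.106+.115],max_speed=.1)
    print(m.current_grip_width(),np.round(m.current_force(),2),m.current_time())
    for c in('wrist','scene'):
        a,W=cloud(c); I=a.astype(int);z=W[...,2]
        near=(abs(W[...,0]-x)<.05)&(abs(W[...,1]-y)<.05)&(z>.12)
        r=near&(I[...,0]>2*I[...,1])&(I[...,0]>60); P=W[r]; print(c,'red',len(P),np.nanmax(P[:,2]),np.median(P[P[:,2]>P[:,2].max()-.008],0))
        d=near&(I.max(-1)<60)&(z>.19)&(z<.235);
        if d.sum(): print('dark',d.sum(),np.median(W[d],0),cv2.minEnclosingCircle(W[d][:,:2].astype(np.float32)))
        if c=='scene': print('lowest',np.nanpercentile(z[near],[0,1,3])); save(cv2.resize(a[100:300,130:300],None,fx=3,fy=3),'s3')
```

```text
f [ 0.  -0.3 -0.2]
grip 0.24694470362126042 48.77672016620636 [-1.1  0.3  3. ] [ 0.54433824 -0.24693065  0.10635855]
0.24707840105690645 [-0.03  0.51 -1.29] 22.2167
wrist red 6600 0.30581954678918133 [ 0.546173   -0.24674811  0.30368617]
dark 4096 [ 0.55488684 -0.24668176  0.22785286] ((0.5441878437995911, -0.24674522876739502), 0.02285459078848362)
scene red 2 0.3034224985446705 [ 0.55491977 -0.23743794  0.3034225 ]
dark 23 [ 0.54785215 -0.235731    0.22690647] ((0.546733021736145, -0.24311332404613495), 0.023280829191207886)
lowest [0.14000288 0.16363674 0.19265781]
```

View pics/s3.png

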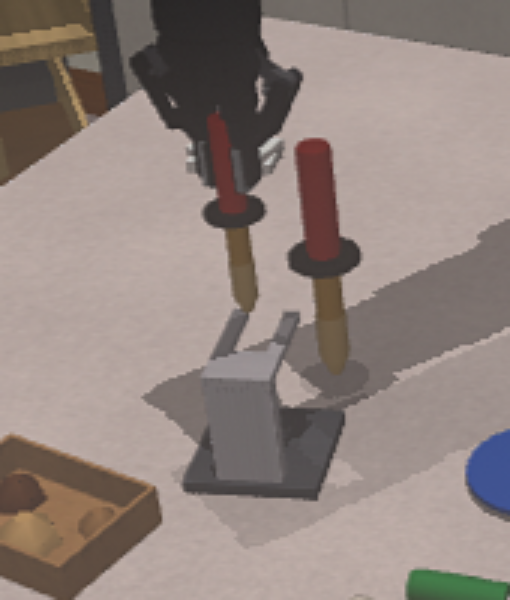

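The crop shows the brush upright in the gripper, collar at (233,211) and tip at (247,305), clear above the fork. Next is the dip and return.

Run:
```python
from h import *
m.move_l([.456,.171,.221],max_speed=.18)
m.move_l([.456,.171,.100],max_speed=.1)
m.dwell(.6)
print('dip',m.current_ee_pos(),m.current_grip_width(),np.round(m.current_force(),2))
a,W=cloud('wrist'); I=a.astype(int);z=W[...,2]
d=(I.max(-1)<60)&(z>.09)&(z<.115)&(abs(W[...,0]-.456)<.04)&(abs(W[...,1]-.171)<.04); print('collar',d.sum(),np.median(W[d],0))
m.move_l([.456,.171,.221],max_speed=.1)
x,y=.5442,-.2468
m.move_l([x,y,.221],max_speed=.18)
m.dwell(.2)
a,W=cloud('wrist'); save(a,'w4'); I=a.astype(int);z=W[...,2]
d=(I.max(-1)<60)&(z>.19)&(z<.235)&(abs(W[...,0]-x)<.05)&(abs(W[...,1]-y)<.05)
print('collar',np.median(W[d],0),cv2.minEnclosingCircle(W[d][:,:2].astype(np.float32)))
print(m.current_ee_pos(),m.current_grip_width(),m.current_time())
```

```text
dip [0.45600475 0.17100215 0.10000304] 0.24369920281464538 [ 0.26 -0.19 -0.22]
collar 4093 [0.46703538 0.17056771 0.10759434]
collar [ 0.55517399 -0.24660341  0.22864914] ((0.5443621277809143, -0.2466651201248169), 0.022992167621850967)
[ 0.54420312 -0.24663609  0.22102325] 0.24061045688883512 30.9833
```

Run:
```python
from h import *
x,y=.5442,-.2468
m.move_l([x,y,.125],max_speed=.08)
print(np.round(m.current_force(),2))
z=.109
m.move_l([x,y,z],max_speed=.04); 
while z>.103:
    f=m.current_force()
    if f[2]>1.0: break
    z-=.001; m.move_l([x,y,z],max_speed=.02)
print(z,np.round(f,2))
m.set_gripper(.55)
m.dwell(.3)
m.move_l([x,y,.19],max_speed=.1)
m.move_l([x,y,.25],max_speed=.2)
a,W=cloud('wrist'); save(a,'w5'); I=a.astype(int);zz=W[...,2]
near=(abs(W[...,0]-x)<.04)&(abs(W[...,1]-y)<.04)
r=near&(I[...,0]>2*I[...,1])&(I[...,0]>60)&(zz<.2);P=W[r];P=P[P[:,2]>P[:,2].max()-.006];print('top',np.median(P,0),cv2.minEnclosingCircle(P[:,:2].astype(np.float32)))
d=near&(I.max(-1)<60)&(zz>.1)&(zz<.13);print('collar',np.median(W[d],0),cv2.minEnclosingCircle(W[d][:,:2].astype(np.float32)))
m.move_l([.45,-.05,.28],max_speed=.3)
s,V=cloud('scene'); save(s,'s5'); print(m.current_time())
```

```text
[ 0.41  0.06 -0.38]
0.106 [-0.81  0.87  4.48]
top [ 0.5446546  -0.246749    0.18981212] ((0.5440319180488586, -0.24686507880687714), 0.010659631341695786)
collar [ 0.5516938  -0.248186    0.11401578] ((0.546298086643219, -0.25250858068466187), 0.029797131195664406)
36.725
```

View pics/s5.png

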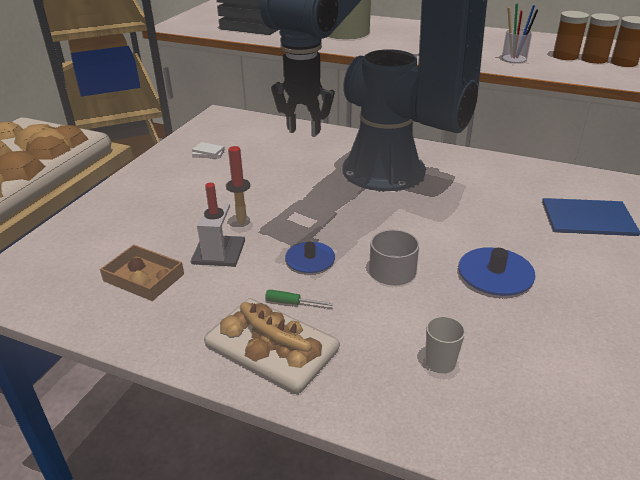

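The scene shows the brush back upright in the fork (212,197), the small lid flat on the table (310,257), the pot standing open (394,257) and the bystanders unmoved.

```bash
python3 -c "
from h import *
print(m.sign_off())"
```

```text
the job is handed in; nothing more can be done
None
```

The job is handed in at about 37 s of the 67 s limit: the lid is flat on the table knob up, the brush was dipped about 16 mm past its bristles and hangs upright in the fork again, and the pot and bystanders stayed put; one early grasp closed on top of the knob (about 15 N, lid unmoved) because the fingertips sit about 30 mm above the reported TCP.

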